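Raise the lid of the battery test box with its lift lever

ROBOT

A 6-joint arm with a two-finger parallel gripper is mounted at the origin on the work surface. World frame = base frame: x ahead of the robot, y to its left, z up, the work surface at z = 0. Lengths are in m, angles in rad, forces in N, time in s.
With the tool pointing down it reaches from about 0.15 to 0.775 m from the base axis. Payload 6.1 kg.
Tool frame: the origin (TCP) lies at the very end of the fingers, on their centre line; the grasp point (between the pads) lies 19 mm behind it; z points along the fingers, y is the direction in which the jaws open and shut (so a half turn about z gives the same grasp; the last joint's range is limited). The gripper opens to 85 mm and grips with 20 to 120 N. Pads are 22 mm wide; open, the fingers measure 114 mm over their backs; the gripper's body (76 mm by 85 mm) begins 54 mm behind the grasp point. The pads swing forward as they close: fully open they stand 13 mm farther back than shut.
Start: joints at [-1.148, 0.126, -0.04, 1.405, 0, 1.571], TCP at [0.215, -0.479, 0.231] pointing down, gripper open.
Joint ranges: [-2.72, 2.72], [-0.95, 1.95], [-1.27, 1.35], [-1.78, 2.02], [-1.46, 1.47], [-3.14, 3.14]. Speed limits (rad/s): [2.39, 2.39, 3.01, 3.14, 3.14, 3.14].

INTERFACE

Orientations are given as a unit quaternion [w, x, y, z].
In Python, from station import env gives the robot as it stands.
- The arm moves only by the tool move_arm, never from a script. Its argument "plan" is a list of rows, each an object with "claw": the gripper's target within -1 to 1 (shut at 1, half-way at 0, fully open at -1); "delta_pos": the shift along the tool's x, y, z in mm, a list of three; "turn": the turn about the tool's z in rad. In form: [{"claw": claw, "delta_pos": [dx, dy, dz], "turn": turn}, ...]. A call has 1 to 5 rows; each row is the pose to reach, as a shift and turn from the pose measured when the call began, along the tool's axes at that moment; what a row does not reach only later rows make up. A row lasts 1/12 s, in which the tool goes at most 41.7 mm and 7.16 degrees, less where a joint would pass 70% of its speed; a pose out of reach is approached as far as the arm can. A call with a gripper value outside its range is refused whole. The fingers move at their own pace and stop on an object; "force" is the grip in N (left out, the last holds). Time passes only in rows, so rows that repeat a pose let the fingers close. It gives the time, the measured TCP pose, the force and the opening at its end, in the units of the state.
- env.state(): the state, without advancing time (a new reading comes with each control period).
- env.grab_frame(name): name is "scene" or "top" or "wrist"; returns the picture (420x560x3 uint8, red, green, blue); there is no depth.
- env.camera_info(name): a dict with "camera_matrix" (3x3 intrinsics, pixels), "k1" (the pictures are not rectified: a ray, as slopes to the right and down, at radius r is drawn at 1 + k1 r^2 times it, then the intrinsics apply), "R" (3x3) and "t" (3): a world point X has camera coordinates R X + t. Camera axes: x right, y down, z forward; pixel columns grow to the right and rows downward; lengths in m; the calibration is good to about 2 mm. A picture is of the moment at which its call begins: read the wrist's pose just before it. camera_info takes no time and is no camera call; for the wrist camera it gives the pose at the moment of the call.
- env.job_done(): hands the job in, once; it reports no verdict.
The state is a dict: "t": time; "joint_pos": joint angles; "joint_vel": joint speeds; "joint_torque": joint torques, N m; "tcp_pos": TCP position; "tool_rot": TCP orientation; "force": force on the tool from outside, world axes, zero at the start; "wrist_torque": the same for the moment, N m; "grip_width": finger opening in m.
Only numpy, scipy, OpenCV 4.12 (cv2) and the standard library are available. Lean on these libraries where they do the work, as an engineer would, in place of code of your own. Each camera call takes 0.05 s, during which the arm holds its last target.

TASK

The heavy steel lid of the battery test box is shut, with the turn catch lying across its front edge. Push the catch round by its peg until it is off the lid, then press the pad on the long end of the side lift lever all the way down to its stop so that the lever raises the lid, and finish while still holding it down there, so that a colleague can reach the cell inside. Raise the lid with the lever alone, do not fling it or let it drop, and leave the loose things on the bench where they are.

Things in the scene. Friction and masses are not known exactly. Their poses are not given: they have to be found in the camera images.
- box: Grey steel battery test box fixed to the bench, 200 mm deep (x), 200 wide (y), 110 high. Origin on the bench under the middle of its front wall; x points level into the box (away from the robot), y left, z up. Lid hinge along the rear wall; turn catch at the middle of the front wall; lift lever along the right side, its long arm sticking out in front towards the robot.
- lid: The lid: 208 x 208 x 6 mm steel plate, 1.6 to 2.8 kg, top 116 mm above the bench when shut. Origin at the middle of its front edge, underside (box frame x -4, z 110 mm when shut); x to the hinge 208 mm behind. A lug on its right edge lies over the lever's roller. It tilts by about 0.42 rad (front edge up 85 mm) with the lever fully down, falls shut when the lever is let go, and cannot rise while the catch is over it.
- lever: The lift lever: steel bar 10 mm thick, 20 deep, in a bracket on the box's right side, swinging in the upright plane along the box's x. Origin on its pivot (box frame x 74, y -128, z 120 mm); its x runs along the bar to the short end (50 mm, with a 16 mm roller under the lid's lug); the long arm runs 180 mm from the pivot to the pad's middle.
- lever_pad (a point): Middle of the top of the press pad on the lever's long end: black rubber-topped plate 60 mm along the bar, 42 wide. Box frame as it is pressed: x -87, z 203 mm at rest (tilted 0.375 rad, outer end up); x -106, z 138 half-way; x -100, z 71 at the bottom stop (tilted 0.375 rad, outer end down); y always -128. Nothing stands under it.
- lever_pivot (a joint): Lever angle in rad: about 0 at rest (long end up), grows as the long end is pressed down, bottom stop at 0.75. It takes some 4 to 11 N on the pad all the way, and springs back under the lid's weight.
- catch: The turn catch: flat steel bar 64 x 16 x 6 mm lying 2 mm above the lid top (underside 118 mm above the bench), turning about an upright pin. Origin on the pin (box frame x -24, y 0, z 118 mm); its x axis points along the bar to its end, 52 mm from the pin.
- catch_peg (a point): Top centre of the upright round peg on the catch bar: 12 mm diameter, 38 mm tall above the bar, its top 162 mm above the bench, 44 mm from the pin. This is what to push.
- catch_pivot (a joint): Catch angle in rad: 0 when the bar points straight into the box over the lid, positive counter-clockwise from above (the peg goes to the box's left, +y). It turns both ways to stops at +/-1.9, is clear of the lid beyond about 1.35 either way, needs about 1.2 N at the peg and stays where it is left.
- tape_roll: Bystander: roll of tape lying flat, 100 mm across, 48 mm high, in front of the box to the left. Origin under its centre.
- spare_cell: Bystander: spare cylindrical cell standing upright, 32 mm diameter, 70 mm high, in front of the box near its middle. Origin under its centre.
- parts_bin: Bystander: small open plastic bin 130 x 95 x 50 mm with heat sinks in it, to the right of the lever. Origin under its centre.

How it is judged:
By the outcome, as a careful person would: the job done as asked, in the order asked, and still so for the second after the job is handed in, while the arm keeps its last pose, push and grip.
It also fails if it takes over 45 s, if anything falls off the work surface, if the arm or the gripper's body presses on something with over 40 N, if the wrist force passes 120 N, or if a joint passes its speed limit or range.

## Working session

There is one attempt and no reset: what is moved stays moved. The work goes in short steps, Python scripts to look and compute and a tool call to move; the robot and the scene stay as the last step left them, time stands still between calls to the robot, and variables do not carry over. Pictures are saved under pics/ and viewed, and the job is handed in when it is done.

Besides the shell and the picture viewer there is one more tool, called after "Call:" by a JSON object that holds its "name" and its "arguments". move_arm: Moves the arm, as the interface text tells. Its arguments: {"type":"object","properties":{"plan":{"type":"array","items":{"type":"object","properties":{"claw":{"type":"number"},"delta_pos":{"type":"array","items":{"type":"number"}},"turn":{"type":"number"}}}},"force":{"type":"number"}},"required":["plan"]}

```bash
mkdir -p pics; ls
python3 - <<'E'
from station import env
import cv2,numpy as np
np.set_printoptions(precision=4,suppress=True)
print(env.state())
for n in("scene","top","wrist"):
    ci=env.camera_info(n); print(n,ci)
    cv2.imwrite(f"pics/{n}0.png",env.grab_frame(n)[:,:,::-1])
E
```

```text
pics
{'t': 0.0, 'joint_pos': array([-1.1481,  0.1264, -0.0406,  1.4054, -0.    ,  1.5708]), 'joint_vel': array([ 0.0012,  0.0004, -0.0004,  0.001 ,  0.0015, -0.0006]), 'joint_torque': array([ -0.0018, -43.5911,  35.2926,   0.0173,  -0.    ,   0.    ]), 'tcp_pos': array([ 0.2152, -0.4784,  0.2305]), 'tool_rot': array([-0.0008,  0.9777,  0.2098, -0.0002]), 'force': array([-0.7956,  1.0155, -0.2807]), 'wrist_torque': array([-0.012 , -0.0455,  0.0082]), 'grip_width': 0.08528243503241513}
scene {'camera_matrix': array([[415.4832,   0.    , 276.2217],
       [  0.    , 415.4832, 213.2673],
       [  0.    ,   0.    ,   1.    ]]), 'k1': -0.048747018838325884, 'R': array([[-0.1251,  0.9921, -0.0008],
       [ 0.6135,  0.0767, -0.786 ],
       [-0.7797, -0.0988, -0.6183]]), 't': array([ 0.0434, -0.2367,  1.2519])}
top {'camera_matrix': array([[415.3559,   0.    , 283.9173],
       [  0.    , 415.3559, 217.378 ],
       [  0.    ,   0.    ,   1.    ]]), 'k1': -0.1272770236800327, 'R': array([[ 0.0293, -0.9994,  0.0167],
       [-0.992 , -0.0311, -0.1225],
       [ 0.123 , -0.0129, -0.9923]]), 't': array([-0.0125,  0.6169,  0.7797])}
wrist {'camera_matrix': array([[346.1265,   0.    , 278.3153],
       [  0.    , 346.1265, 209.7818],
       [  0.    ,   0.    ,   1.    ]]), 'k1': -0.047986768089963994, 'R': array([[ 0.4108, -0.9117, -0.002 ],
       [-0.8661, -0.3909,  0.3116],
       [-0.2849, -0.1263, -0.9502]]), 't': array([-0.5241, -0.0422,  0.3808])}
```

View pics/scene0.png

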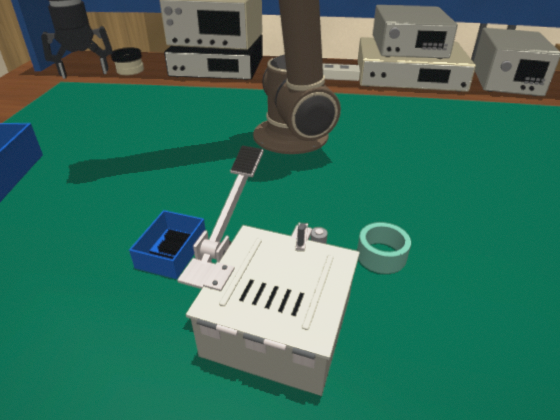

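View pics/top0.png

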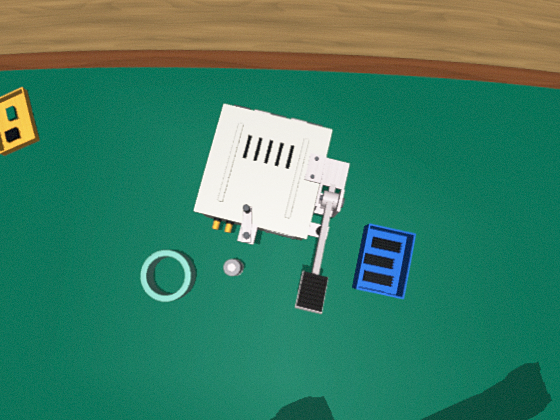

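View pics/wrist0.png

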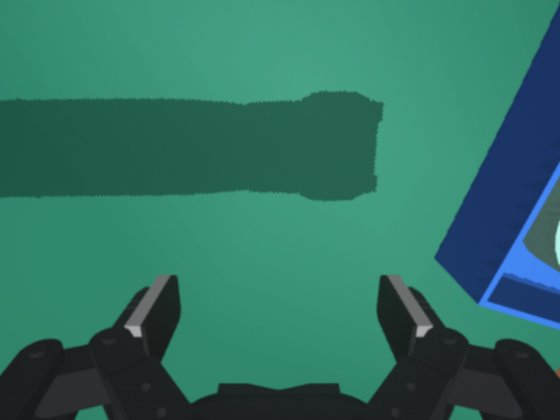

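The scene and top views show the shut lid with its catch bar near the front (peg about (247,209) in top), the lever pad at (311,292), the cell at (232,267), tape on the left and the bin on the right. I'll zoom in for exact pixels.

Run:
```python
import cv2
a=cv2.imread("pics/top0.png")[95:320,185:385]; cv2.imwrite("pics/top0z.png",cv2.resize(a,None,fx=2.65,fy=2.65,interpolation=cv2.INTER_CUBIC))
a=cv2.imread("pics/scene0.png")[140:390,170:420]; cv2.imwrite("pics/scene0z.png",cv2.resize(a,None,fx=2.4,fy=2.4,interpolation=cv2.INTER_CUBIC))
```

```text
(no output)
```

View pics/top0z.png

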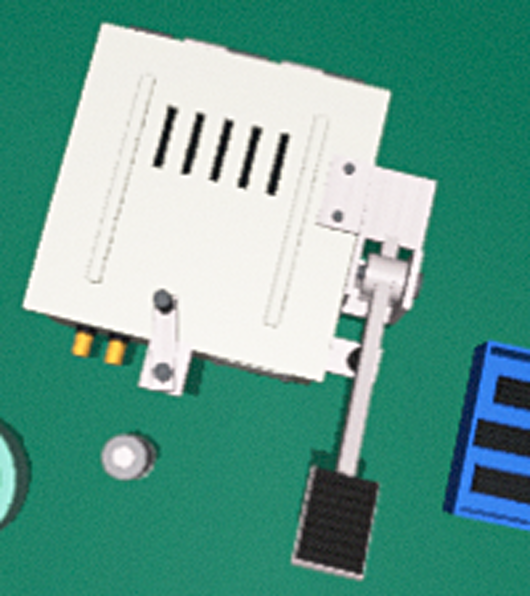

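View pics/scene0z.png

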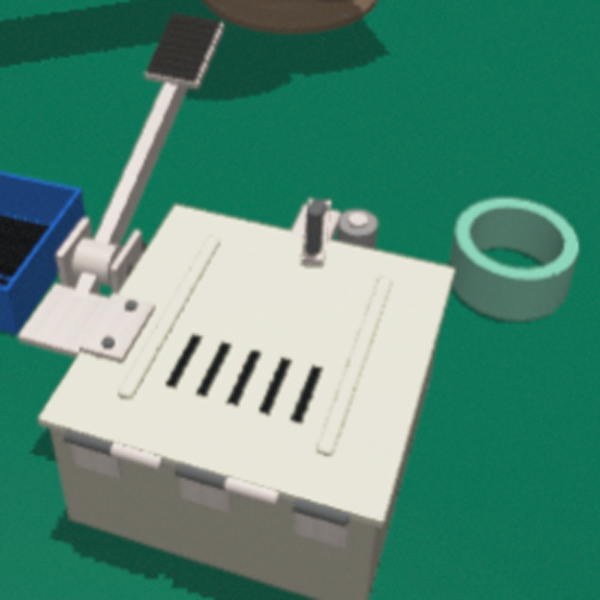

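```bash
cat > h.py <<'E'
import numpy as np,cv2
from scipy.optimize import least_squares
def proj(ci,X):
    Xc=(ci['R']@np.atleast_2d(X).T).T+ci['t']; s=Xc[:,:2]/Xc[:,2:]
    s=s*(1+ci['k1']*(s**2).sum(1,keepdims=True)); K=ci['camera_matrix']
    return s*[K[0,0],K[1,1]]+K[:2,2]
def tri(obs):
    return least_squares(lambda X:np.concatenate([(proj(ci,X)[0]-np.array(uv)) for ci,uv in obs]),[0.4,-.1,.1])
E
python3 - <<'E'
from h import *
from station import env
np.set_printoptions(precision=4,suppress=True)
T=env.camera_info("top");S=env.camera_info("scene")
t=lambda p:np.array(p)/2.65+[185,95]-.3
s=lambda p:np.array(p)/2.4+[170,140]-.3
tp={'rl':(103,23),'rr':(390,92),'fl':(24,308),'fr':(324,381),'peg':(163,299),'pi1':(312,467),'pi2':(379,481),'po1':(293,563),'po2':(362,577),'cell':(125,456)}
sp={'rl':(385,521),'rr':(40,422),'fl':(454,268),'fr':(175,206),'peg':(318,205),'pi1':(195,86),'pi2':(146,75),'po1':(222,24),'po2':(175,15),'cell':(358,219)}
P={}
for k in tp:
    r=tri([(T,t(tp[k])),(S,s(sp[k]))]);P[k]=r.x;print(k,r.x*1000,r.fun)
w=(P['po1']+P['po2']+P['pi1']+P['pi2'])/4;print('pad',w*1000)
lx={'rl':(204,104),'rr':(204,-104),'fl':(-4,104),'fr':(-4,-104)}
def pts(q):
    c,sn=np.cos(q[2]),np.sin(q[2]);B=[];
    for k,(a,b) in lx.items():B.append((k,(a,b,116)))
    B.append(('peg',(-24+44*np.cos(q[3]),44*np.sin(q[3]),162)))
    for k,u,v in(('pi1',30,21),('pi2',30,-21),('po1',-30,21),('po2',-30,-21)):
        B.append((k,(-87+u*np.cos(.375),-128+v,203-u*np.sin(.375))))
    return [(k,np.array([q[0]+(c*b[0]-sn*b[1])/1e3,q[1]+(sn*b[0]+c*b[1])/1e3,b[2]/1e3])) for k,b in B]
f=lambda q:np.concatenate([np.r_[proj(T,X)[0]-t(tp[k]),proj(S,X)[0]-s(sp[k])] for k,X in pts(q)])
r=least_squares(f,[.45,-.1,-.2,0]);print(r.x);print(r.fun.reshape(-1,4))
q=r.x;c,sn=np.cos(q[2]),np.sin(q[2])
for n,b in(('pin',(-24,0,118)),('pad0',(-87,-128,203)),('half',(-106,-128,138)),('pad1',(-100,-128,71)),('peg',(-24+44*np.cos(q[3]),44*np.sin(q[3]),162))):
    print(n,1e3*q[0]+c*b[0]-sn*b[1],1e3*q[1]+sn*b[0]+c*b[1],b[2])
E
```

```text
rl [817.8716 128.2332 114.9851] [-1.2179  0.0336 -0.8384  0.0529]
rr [774.6863 -75.3713 111.7177] [-0.8544  0.1869 -0.6597 -0.0614]
fl [614.1019 170.3792 114.5155] [-0.7709 -0.0074 -0.7058  0.0775]
fr [570.9514 -33.4227 113.5241] [-0.7993  0.1158 -0.8073 -0.0289]
peg [615.9567  73.7044 162.6414] [-1.4355  0.0924 -1.3759  0.0559]
pi1 [513.9094 -24.0503 183.2407] [ 0.0667 -0.0089  0.0751  0.002 ]
pi2 [506.4685 -63.6871 185.1829] [-0.4281  0.0696 -0.4886 -0.0276]
po1 [458.2556 -12.6023 205.2108] [-0.282   0.0336 -0.3432 -0.004 ]
po2 [451.1941 -51.915  206.6127] [-0.7575  0.1112 -0.9344 -0.0392]
cell [517.0368 102.4912  69.2138] [-0.7203  0.0331 -0.7383  0.0461]
pad [482.4569 -38.0637 195.0618]
[ 0.5968  0.0692 -0.2105  0.2001]
[[-1.292  -0.2544 -0.7638 -0.2896]
 [-0.6753 -0.5117 -0.9057 -2.0319]
 [-1.663  -0.4288  0.2322 -0.2968]
 [-1.6779 -0.1227  0.0606 -0.9513]
 [-1.3933 -0.658  -1.436   0.9089]
 [-0.1467 -1.74    0.146  -3.3025]
 [ 0.4216 -0.7375 -1.1853 -2.8599]
 [-0.7311 -1.9791 -0.1352 -3.1519]
 [ 0.175  -0.7537 -1.6652 -3.0201]]
pin 573.3215942883126 74.19750290634137 118
pad0 484.96190844143894 -37.80948757658247 203
half 466.3814758362614 -33.838653381547985 138
pad1 472.24898086947536 -35.09260102208519 71
peg 617.319209099968 73.73936440632109 162
```

Both views agree on the box: yaw -0.21, pin at (573,74), peg at (617,74,162), pad at about (483,-38,198) mm. I'll push the catch counter-clockwise (peg to the left) with the half-open fingers straddling the peg, so first I move over it.

```bash
cat >> h.py <<'E'
from scipy.spatial.transform import Rotation as Ro
def d(*targets):
    from station import env
    s=env.state(); q=s['tool_rot']; R=Ro.from_quat([q[1],q[2],q[3],q[0]]).as_matrix()
    yaw=np.arctan2(R[1,0],R[0,0])
    print('t %.2f tcp'%s['t'],(s['tcp_pos']*1e3).round(1),'yaw %.3f'%yaw,'F',s['force'].round(1),'w %.4f'%s['grip_width'],'z',R[:,2].round(3),'q',s['joint_pos'].round(2))
    for g in targets: print(g,(R.T@(np.array(g[:3])-s['tcp_pos']*1e3)).round(1),'turn', None if len(g)<4 else round(-(g[3]-yaw),3))
E
python3 -c "
from h import *
d((215,-478,275),(617,74,275),(617,74,230))"
```

```text
t 0.15 tcp [ 215.3 -478.5  230.7] yaw 0.423 F [-0.6 -0.6  0.4] w 0.0855 z [-0.001  0.001 -1.   ] q [-1.15  0.13 -0.04  1.41 -0.    1.57]
(215, -478, 275) [ -0.   -0.6 -44.3] turn None
(617, 74, 275) [ 593.  -339.1  -43.9] turn None
(617, 74, 230) [ 593.  -339.     1.1] turn None
```

Call:
{"name": "move_arm", "arguments": {"plan": [{"claw": 0, "delta_pos": [0, 0, -40], "turn": 0}, {"claw": 0, "delta_pos": [35, -20, -45], "turn": 0}, {"claw": 0, "delta_pos": [70, -40, -45], "turn": 0}, {"claw": 0, "delta_pos": [105, -60, -45], "turn": 0}, {"claw": 0, "delta_pos": [140, -80, -45], "turn": 0}]}}

```text
t: 0.57
tcp_pos: [0.3106, -0.3469, 0.2758]
tool_rot: [-0.001, 0.978, 0.209, -0.0]
force: [0.9, 0.7, 0.6]
grip_width: 0.0429
```

```bash
python3 -c "
from h import *
d((617,74,275))"
```

```text
t 0.57 tcp [ 310.6 -346.9  275.8] yaw 0.421 F [0.9 0.7 0.6] w 0.0429 z [-0.     0.001 -1.   ] q [-0.84  0.02 -0.06  1.49  0.    1.88]
(617, 74, 275) [ 451.7 -258.7    1.1] turn None
```

Call:
{"name": "move_arm", "arguments": {"plan": [{"claw": 0, "delta_pos": [36, -20, 0], "turn": 0}, {"claw": 0, "delta_pos": [72, -41, 0], "turn": 0}, {"claw": 0, "delta_pos": [108, -62, 0], "turn": 0}, {"claw": 0, "delta_pos": [144, -82, 0], "turn": 0}, {"claw": 0, "delta_pos": [180, -103, 0], "turn": 0}]}}

```text
t: 0.98
tcp_pos: [0.4332, -0.1776, 0.2759]
tool_rot: [-0.001, 0.978, 0.209, -0.0]
force: [0.7, -1.2, 0.2]
grip_width: 0.043
```

Call:
{"name": "move_arm", "arguments": {"plan": [{"claw": 0, "delta_pos": [36, -20, 0], "turn": 0}, {"claw": 0, "delta_pos": [72, -41, 0], "turn": 0}, {"claw": 0, "delta_pos": [108, -62, 0], "turn": 0}, {"claw": 0, "delta_pos": [144, -82, 0], "turn": 0}, {"claw": 0, "delta_pos": [180, -103, 0], "turn": 0}]}}

```text
t: 1.4
tcp_pos: [0.5555, -0.0088, 0.2758]
tool_rot: [-0.0, 0.978, 0.209, -0.0]
force: [-0.3, -1.3, 0.3]
grip_width: 0.0425
```

```bash
python3 -c "
from h import *
d((617,74,275),(617,74,180))"
```

```text
t 1.40 tcp [555.5  -8.8 275.8] yaw 0.422 F [-0.3 -1.3  0.3] w 0.0425 z [-0.     0.001 -1.   ] q [-0.02  0.19  0.13  1.52  0.    2.7 ]
(617, 74, 275) [ 90.  -50.4   0.9] turn None
(617, 74, 180) [ 90.  -50.3  95.9] turn None
```

Call:
{"name": "move_arm", "arguments": {"plan": [{"claw": 0, "delta_pos": [36, -20, 0], "turn": 0}, {"claw": 0, "delta_pos": [70, -40, 10], "turn": 0}, {"claw": 0, "delta_pos": [90, -50, 35], "turn": 0}, {"claw": 0, "delta_pos": [90, -50, 60], "turn": 0}, {"claw": 0, "delta_pos": [90, -50, 70], "turn": 0}]}}

```text
t: 1.82
tcp_pos: [0.6164, 0.0751, 0.2011]
tool_rot: [-0.001, 0.978, 0.21, -0.003]
force: [-0.7, 0.2, -0.6]
grip_width: 0.0429
```

Run:
```python
from h import *
from station import env
d((617,74,130))
ci=env.camera_info("wrist");cv2.imwrite("pics/w1.png",env.grab_frame("wrist")[:,:,::-1])
cv2.imwrite("pics/s1.png",env.grab_frame("scene")[:,:,::-1])
print(proj(ci,np.array([.617,.074,.162])),proj(ci,np.array([.573,.074,.124])))
```

```text
t 1.82 tcp [616.4  75.1 201.1] yaw 0.424 F [-0.7  0.2 -0.6] w 0.0429 z [-0.006  0.    -1.   ] q [0.12 0.32 0.13 1.39 0.   2.84]
(617, 74, 130) [ 0.5  1.4 71.1] turn None
[[280.84768365 240.82716103]] [[255.11876494 271.02273952]]
```

View pics/w1.png

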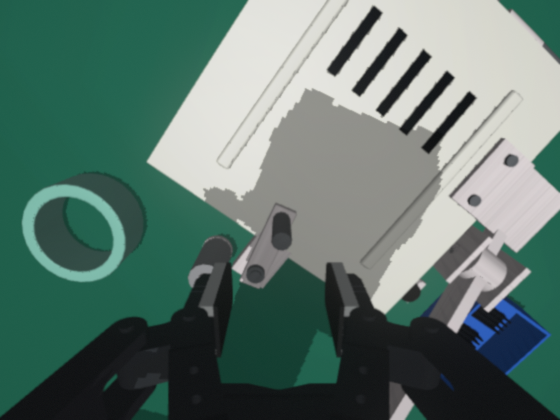

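View pics/s1.png

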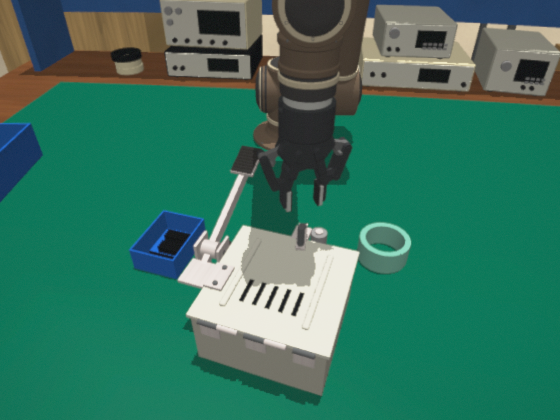

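The wrist view shows the peg top at (282,240), as predicted (281,241), and centred between the fingers. I'll lower the fingers around it.

Call:
{"name": "move_arm", "arguments": {"plan": [{"claw": 0, "delta_pos": [0, 1, 25], "turn": 0}, {"claw": 0, "delta_pos": [0, 1, 50], "turn": 0}, {"claw": 0, "delta_pos": [0, 1, 66], "turn": 0}, {"claw": 0, "delta_pos": [0, 1, 66], "turn": 0}]}}

```text
t: 2.25
tcp_pos: [0.614, 0.0714, 0.1356]
tool_rot: [-0.001, 0.978, 0.209, -0.005]
force: [0.1, -0.5, 0.0]
grip_width: 0.0425
```

Run:
```python
from h import *
# arc targets for the peg centre (world angle a), tcp = where trailing pad touches the peg, yaw turns
c=np.array([573,74.]);L=[]
for a,y in((.0,.42),(.2,.52),(.4,.62),(.6,.72),(.8,.82),(1.,.92),(1.2,1.02),(1.4,1.12)):
    p=c+44*np.array([np.cos(a),np.sin(a)]); ty=np.array([np.sin(y),-np.cos(y)])  # +tool y
    g=p-ty*(21.4-6)  # trailing finger (+y side) touches
    L.append((*g.round(1),135,y))
d(*L)
```

```text
t 2.25 tcp [614.   71.4 135.6] yaw 0.420 F [ 0.1 -0.5  0. ] w 0.0425 z [-0.009 -0.    -1.   ] q [0.12 0.32 0.   1.26 0.   2.84]
(np.float64(610.7), np.float64(88.1), 135, 0.42) [  3.8 -16.6   0.6] turn 0.0
(np.float64(608.5), np.float64(96.1), 135, 0.52) [  5.1 -24.8   0.6] turn -0.1
(np.float64(604.6), np.float64(103.7), 135, 0.62) [  4.6 -33.4   0.7] turn -0.2
(np.float64(599.2), np.float64(110.4), 135, 0.72) [  2.4 -41.7   0.7] turn -0.3
(np.float64(592.4), np.float64(116.1), 135, 0.82) [ -1.5 -49.7   0.8] turn -0.4
(np.float64(584.5), np.float64(120.4), 135, 0.92) [ -6.9 -56.8   0.8] turn -0.5
(np.float64(575.8), np.float64(123.1), 135, 1.02) [-13.8 -62.8   0.9] turn -0.6
(np.float64(566.6), np.float64(124.1), 135, 1.12) [-21.8 -67.5   1. ] turn -0.7
```

Call:
{"name": "move_arm", "arguments": {"plan": [{"claw": 0, "delta_pos": [2, -9, 0], "turn": 0}, {"claw": 0, "delta_pos": [4, -17, 0], "turn": 0}, {"claw": 0, "delta_pos": [5, -25, 0], "turn": -0.1}, {"claw": 0, "delta_pos": [5, -33, 0], "turn": -0.2}, {"claw": 0, "delta_pos": [3, -41, 0], "turn": -0.3}]}}

```text
t: 2.67
tcp_pos: [0.6012, 0.1109, 0.1382]
tool_rot: [-0.001, 0.935, 0.355, -0.003]
force: [1.6, -1.3, -2.1]
grip_width: 0.0429
```

Run:
```python
from h import *
from station import env
c=np.array([573,74.]);L=[]
for a,y in((.7,.77),(.8,.82),(.9,.87),(1.,.92),(1.1,.97),(1.2,1.02),(1.3,1.07),(1.4,1.12)):
    p=c+44*np.array([np.cos(a),np.sin(a)]); ty=np.array([np.sin(y),-np.cos(y)])
    L.append((*(p-ty*15.4).round(1),135,y))
d(*L)
cv2.imwrite("pics/w2.png",env.grab_frame("wrist")[:,:,::-1])
```

```text
t 2.67 tcp [601.2 110.9 138.2] yaw 0.725 F [ 1.6 -1.3 -2.1] w 0.0429 z [-0.005 -0.    -1.   ] q [ 0.18  0.31 -0.02  1.25  0.    2.6 ]
(np.float64(595.9), np.float64(113.4), 135, 0.77) [-2.3 -5.4  3.2] turn -0.045
(np.float64(592.4), np.float64(116.1), 135, 0.82) [-3.1 -9.8  3.2] turn -0.095
(np.float64(588.6), np.float64(118.4), 135, 0.87) [ -4.5 -14.    3.2] turn -0.145
(np.float64(584.5), np.float64(120.4), 135, 0.92) [ -6.2 -18.2   3.3] turn -0.195
(np.float64(580.3), np.float64(121.9), 135, 0.97) [ -8.3 -22.1   3.3] turn -0.245
(np.float64(575.8), np.float64(123.1), 135, 1.02) [-10.9 -26.    3.3] turn -0.295
(np.float64(571.3), np.float64(123.8), 135, 1.07) [-13.8 -29.5   3.3] turn -0.345
(np.float64(566.6), np.float64(124.1), 135, 1.12) [-17.1 -32.9   3.4] turn -0.395
```

View pics/w2.png

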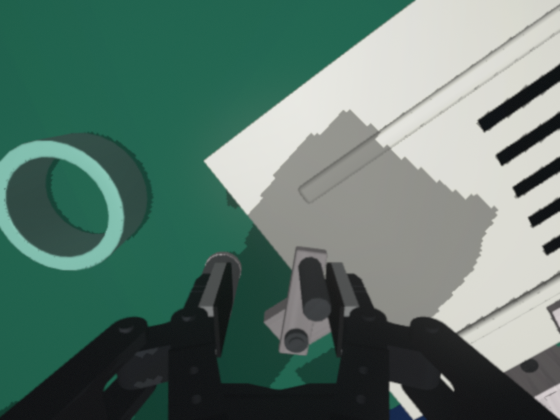

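The right pad is pushing the peg (top at about (315,305)), and the catch is turning as planned. I'll continue along the arc.

Call:
{"name": "move_arm", "arguments": {"plan": [{"claw": 0, "delta_pos": [-3, -10, 1], "turn": -0.1}, {"claw": 0, "delta_pos": [-6, -18, 1], "turn": -0.2}, {"claw": 0, "delta_pos": [-11, -26, 1], "turn": -0.3}, {"claw": 0, "delta_pos": [-17, -33, 1], "turn": -0.4}, {"claw": 0, "delta_pos": [-17, -33, 1], "turn": -0.4}]}}

```text
t: 3.13
tcp_pos: [0.5653, 0.126, 0.1397]
tool_rot: [-0.002, 0.844, 0.536, -0.001]
force: [-0.0, 0.1, -0.4]
grip_width: 0.0426
```

Run:
```python
from h import *
from station import env
d()
cv2.imwrite("pics/w3.png",env.grab_frame("wrist")[:,:,::-1])
```

```text
t 3.13 tcp [565.3 126.  139.7] yaw 1.132 F [-0.   0.1 -0.4] w 0.0426 z [-0.004  0.001 -1.   ] q [ 0.22  0.24 -0.1   1.23  0.    2.23]
```

View pics/w3.png

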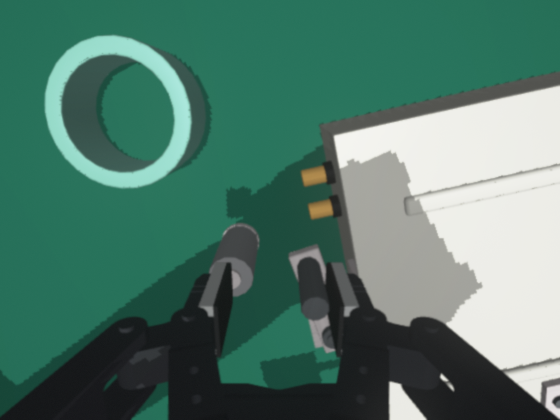

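The catch lies off the lid, roughly parallel to the front edge. I'll lift off and check from the fixed cameras.

Call:
{"name": "move_arm", "arguments": {"plan": [{"claw": 0, "delta_pos": [0, -8, 0], "turn": 0}, {"claw": 0, "delta_pos": [0, -8, -40], "turn": 0}, {"claw": 0, "delta_pos": [0, -8, -80], "turn": 0}, {"claw": 0, "delta_pos": [0, -8, -120], "turn": 0}, {"claw": 0.5, "delta_pos": [0, -8, -140], "turn": 0}]}}

```text
t: 3.6
tcp_pos: [0.5597, 0.1294, 0.285]
tool_rot: [-0.001, 0.846, 0.533, 0.002]
force: [-0.4, -0.2, -0.4]
grip_width: 0.0322
```

Run:
```python
from h import *
from station import env
d((485,-38,270,2.0))
cv2.imwrite("pics/w4.png",env.grab_frame("wrist")[:,:,::-1])
a=env.grab_frame("scene")[:,:,::-1][140:390,170:420]; cv2.imwrite("pics/s4.png",cv2.resize(a,None,fx=2.4,fy=2.4))
for k in(1.2,1.4,1.6):
    a=k-.2105
    print(k,proj(env.camera_info("wrist"),np.array([.5733+.044*np.cos(a),.0742+.044*np.sin(a),.162])),(proj(env.camera_info("scene"),np.array([.5733+.044*np.cos(a),.0742+.044*np.sin(a),.162]))-[170,140])*2.4)
```

```text
t 3.60 tcp [559.7 129.4 285. ] yaw 1.124 F [-0.4 -0.2 -0.4] w 0.0322 z [ 0.002  0.003 -1.   ] q [0.23 0.23 0.2  1.54 0.   2.24]
(485, -38, 270, 2.0) [-183.3    4.9   14.4] turn -0.876
1.2 [[330.27166541 202.0408921 ]] [[370.98253882 192.14430323]]
1.4 [[319.3937008  201.67289695]] [[377.34125255 185.47045578]]
1.6 [[308.57725145 203.39142577]] [[381.24689444 178.14279181]]
```

View pics/w4.png

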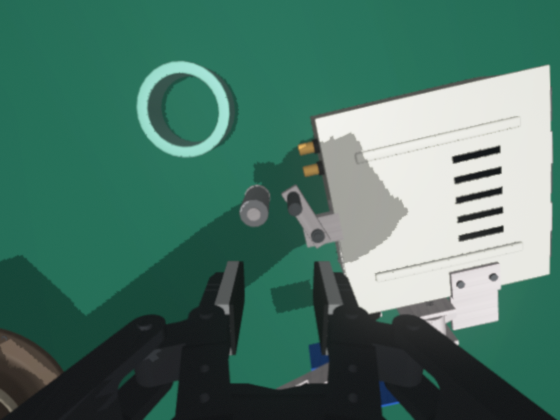

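View pics/s4.png

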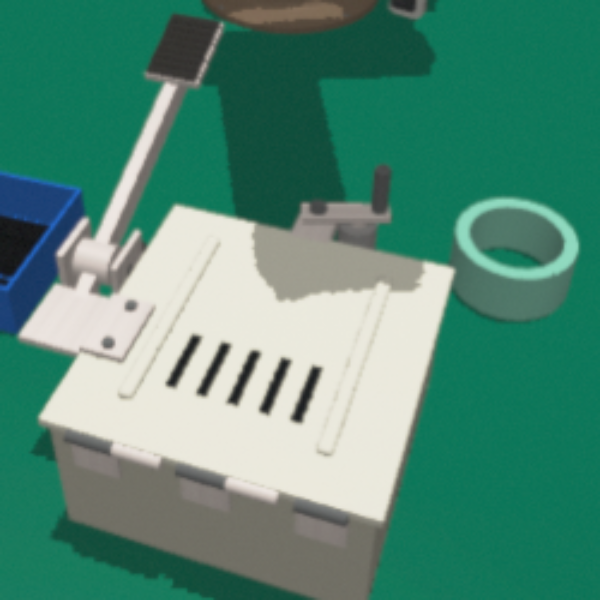

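The peg is at scene-zoom (383,170), catch angle about 1.75, well clear of the lid. Next I shut the fingers and go above the pad.

Call:
{"name": "move_arm", "arguments": {"plan": [{"claw": 1, "delta_pos": [-35, 1, 0], "turn": -0.1}, {"claw": 1, "delta_pos": [-70, 2, 0], "turn": -0.2}, {"claw": 1, "delta_pos": [-105, 3, 0], "turn": -0.3}, {"claw": 1, "delta_pos": [-140, 4, 0], "turn": -0.4}, {"claw": 1, "delta_pos": [-175, 5, 10], "turn": -0.5}], "force": 30}}

```text
t: 4.12
tcp_pos: [0.4892, -0.0314, 0.2749]
tool_rot: [0.001, 0.687, 0.727, 0.004]
force: [-0.2, -0.5, -0.0]
grip_width: -0.0001
```

Run:
```python
from h import *
d((484,-38,225,2.0),(484,-38,245,2.0))
```

```text
t 4.12 tcp [489.2 -31.4 274.9] yaw 1.628 F [-0.2 -0.5 -0. ] w -0.0001 z [ 0.007  0.003 -1.   ] q [-0.07  0.06 -0.02  1.49  0.    1.45]
(484, -38, 225, 2.0) [-6.5 -5.9 49.8] turn -0.372
(484, -38, 245, 2.0) [-6.4 -5.8 29.8] turn -0.372
```

Call:
{"name": "move_arm", "arguments": {"plan": [{"claw": 1, "delta_pos": [-3, -3, 10], "turn": -0.1}, {"claw": 1, "delta_pos": [-6, -6, 25], "turn": -0.2}, {"claw": 1, "delta_pos": [-6, -6, 40], "turn": -0.3}, {"claw": 1, "delta_pos": [-6, -6, 47], "turn": -0.37}, {"claw": 1, "delta_pos": [-6, -6, 47], "turn": -0.37}]}}

```text
t: 4.53
tcp_pos: [0.4825, -0.0376, 0.2255]
tool_rot: [0.0, 0.542, 0.84, 0.002]
force: [-0.0, 0.4, 0.1]
grip_width: 0.0002
```

Run:
```python
from h import *
from station import env
d((484,-38,200),(484,-38,190))
a=env.grab_frame("scene")[:,:,::-1][60:310,130:380]; cv2.imwrite("pics/s5.png",cv2.resize(a,None,fx=2.4,fy=2.4))
cv2.imwrite("pics/w5.png",env.grab_frame("wrist")[:,:,::-1])
print(proj(env.camera_info("wrist"),env.state()['tcp_pos']))
```

```text
t 4.53 tcp [482.5 -37.6 225.5] yaw 1.996 F [-0.   0.4  0.1] w 0.0002 z [ 0.003  0.004 -1.   ] q [-0.08  0.05 -0.14  1.38  0.    1.07]
(484, -38, 200) [-1.1  1.1 25.5] turn None
(484, -38, 190) [-1.1  1.  35.5] turn None
[[280.86995593 277.36364055]]
```

View pics/w5.png

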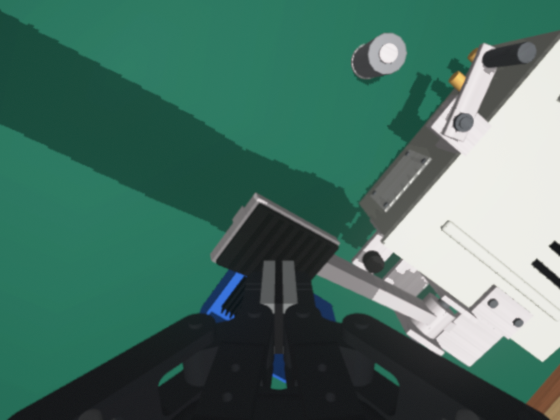

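View pics/s5.png

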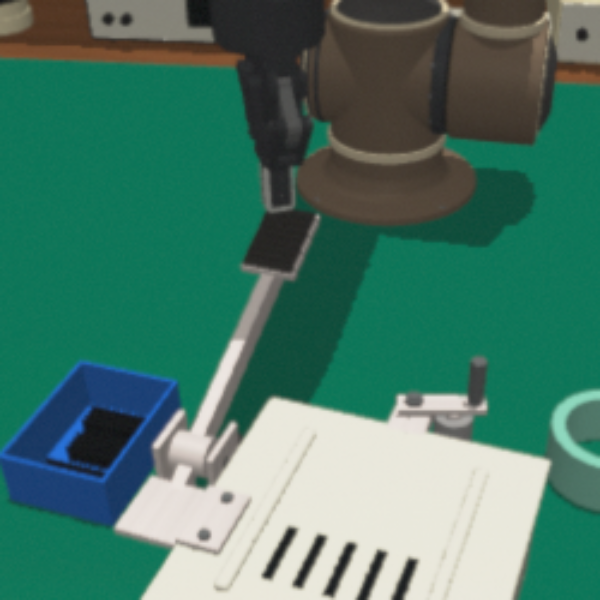

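```bash
cat >> h.py <<'E'
def padw(th):
    a=.375-th; bx=74-180*np.cos(a)+18*np.sin(a); bz=120+180*np.sin(a)+18*np.cos(a)
    c,s=np.cos(-.2105),np.sin(-.2105); return (596.8+c*bx+s*128,69.2+s*bx-c*128,bz)
E
python3 - <<'E'
from h import *
d(*[tuple(np.round(padw(t),1)) for t in np.arange(0,.45,.05)])
E
```

```text
t 4.63 tcp [483.5 -37.4 227.5] yaw 1.994 F [0.4 0.  1. ] w -0.0002 z [ 0.006  0.004 -1.   ] q [-0.08  0.05 -0.14  1.38  0.    1.07]
(np.float64(485.1), np.float64(-37.8), np.float64(202.7)) [-1.   1.1 24.8] turn None
(np.float64(481.2), np.float64(-37.0), np.float64(194.5)) [ 1.3 -2.2 33. ] turn None
(np.float64(477.8), np.float64(-36.3), np.float64(186.2)) [ 3.3 -5.  41.3] turn None
(np.float64(474.8), np.float64(-35.6), np.float64(177.7)) [ 5.2 -7.5 49.8] turn None
(np.float64(472.1), np.float64(-35.1), np.float64(169.1)) [ 6.8 -9.9 58.4] turn None
(np.float64(470.0), np.float64(-34.6), np.float64(160.3)) [  8.1 -11.6  67.1] turn None
(np.float64(468.2), np.float64(-34.2), np.float64(151.4)) [  9.2 -13.2  76. ] turn None
(np.float64(466.9), np.float64(-33.9), np.float64(142.5)) [ 10.  -14.3  84.9] turn None
(np.float64(466.0), np.float64(-33.7), np.float64(133.5)) [ 10.5 -15.1  93.9] turn None
```

Call:
{"name": "move_arm", "arguments": {"plan": [{"claw": 1, "delta_pos": [-1, 1, 10], "turn": 0}, {"claw": 1, "delta_pos": [-1, 1, 18], "turn": 0}, {"claw": 1, "delta_pos": [-1, 1, 25], "turn": 0}, {"claw": 1, "delta_pos": [0, -1, 29], "turn": 0}, {"claw": 1, "delta_pos": [1, -2, 34], "turn": 0}]}}

```text
t: 5.05
tcp_pos: [0.4821, -0.037, 0.1941]
tool_rot: [0.002, 0.543, 0.84, 0.004]
force: [-3.8, 0.2, 9.9]
grip_width: 0.0005
```

Run:
```python
from h import *
d(*[tuple(np.round(padw(t),1)) for t in np.arange(0.05,.45,.05)])
```

```text
t 5.05 tcp [482.1 -37.  194.1] yaw 1.993 F [-3.8  0.2  9.9] w 0.0005 z [ 0.008  0.004 -1.   ] q [-0.08  0.04 -0.21  1.31  0.    1.07]
(np.float64(481.2), np.float64(-37.0), np.float64(194.5)) [ 0.4 -0.8 -0.5] turn None
(np.float64(477.8), np.float64(-36.3), np.float64(186.2)) [ 2.5 -3.7  7.8] turn None
(np.float64(474.8), np.float64(-35.6), np.float64(177.7)) [ 4.3 -6.2 16.3] turn None
(np.float64(472.1), np.float64(-35.1), np.float64(169.1)) [ 5.9 -8.6 24.9] turn None
(np.float64(470.0), np.float64(-34.6), np.float64(160.3)) [  7.2 -10.4  33.7] turn None
(np.float64(468.2), np.float64(-34.2), np.float64(151.4)) [  8.3 -11.9  42.6] turn None
(np.float64(466.9), np.float64(-33.9), np.float64(142.5)) [  9.1 -13.1  51.4] turn None
(np.float64(466.0), np.float64(-33.7), np.float64(133.5)) [  9.6 -13.9  60.4] turn None
```

Contact is made with 10 N on the pad, as expected. I'll press on along the pad's arc.

Call:
{"name": "move_arm", "arguments": {"plan": [{"claw": 1, "delta_pos": [2, -3, 6], "turn": 0}, {"claw": 1, "delta_pos": [3, -5, 12], "turn": 0}, {"claw": 1, "delta_pos": [5, -7, 18], "turn": 0}, {"claw": 1, "delta_pos": [6, -9, 25], "turn": 0}, {"claw": 1, "delta_pos": [7, -10, 32], "turn": 0}]}}

```text
t: 5.47
tcp_pos: [0.4717, -0.0348, 0.1629]
tool_rot: [0.004, 0.543, 0.839, 0.005]
force: [0.9, -2.2, 7.5]
grip_width: 0.0
```

Run:
```python
from h import *
from station import env
d(*[tuple(np.round(padw(t),1)) for t in np.arange(0.25,.56,.05)])
a=env.grab_frame("scene")[:,:,::-1][60:310,130:380]; cv2.imwrite("pics/s6.png",cv2.resize(a,None,fx=2.4,fy=2.4))
cv2.imwrite("pics/w6.png",env.grab_frame("wrist")[:,:,::-1])
```

```text
t 5.47 tcp [471.7 -34.8 162.9] yaw 1.992 F [ 0.9 -2.2  7.5] w 0.0000 z [ 0.012  0.003 -1.   ] q [-0.08  0.03 -0.3   1.24  0.    1.07]
(np.float64(470.0), np.float64(-34.6), np.float64(160.3)) [ 0.9 -1.5  2.6] turn None
(np.float64(468.2), np.float64(-34.2), np.float64(151.4)) [ 2.1 -3.1 11.5] turn None
(np.float64(466.9), np.float64(-33.9), np.float64(142.5)) [ 2.9 -4.3 20.4] turn None
(np.float64(466.0), np.float64(-33.7), np.float64(133.5)) [ 3.4 -5.1 29.3] turn None
(np.float64(465.6), np.float64(-33.6), np.float64(124.5)) [ 3.7 -5.6 38.3] turn None
(np.float64(465.6), np.float64(-33.7), np.float64(115.4)) [ 3.6 -5.7 47.4] turn None
(np.float64(466.0), np.float64(-33.7), np.float64(106.4)) [ 3.5 -5.5 56.4] turn None
```

View pics/s6.png

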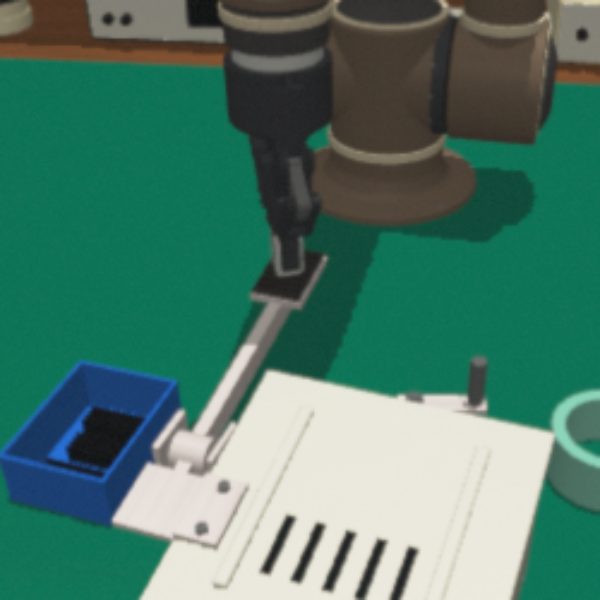

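View pics/w6.png

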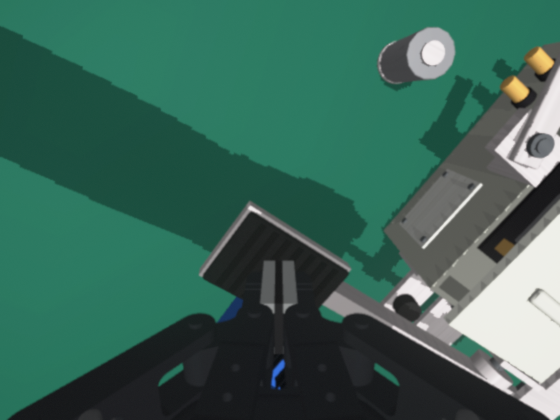

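The lid is rising and the fingertips sit near the pad's middle (276,290 in the wrist view). The catch is clear.

Call:
{"name": "move_arm", "arguments": {"plan": [{"claw": 1, "delta_pos": [1, -2, 6], "turn": 0}, {"claw": 1, "delta_pos": [2, -3, 13], "turn": 0}, {"claw": 1, "delta_pos": [3, -4, 20], "turn": 0}, {"claw": 1, "delta_pos": [3, -5, 27], "turn": 0}, {"claw": 1, "delta_pos": [4, -5, 34], "turn": 0}]}}

```text
t: 5.98
tcp_pos: [0.467, -0.0337, 0.1293]
tool_rot: [0.006, 0.544, 0.839, 0.005]
force: [0.1, -4.1, 9.6]
grip_width: 0.0002
```

Run:
```python
from h import *
d(*[tuple(np.round(padw(t),1)) for t in np.arange(0.4,.76,.05)])
```

```text
t 5.98 tcp [467.  -33.7 129.3] yaw 1.992 F [ 0.1 -4.1  9.6] w 0.0002 z [ 0.015  0.002 -1.   ] q [-0.07  0.03 -0.37  1.16  0.    1.08]
(np.float64(466.0), np.float64(-33.7), np.float64(133.5)) [ 0.4 -0.9 -4.2] turn None
(np.float64(465.6), np.float64(-33.6), np.float64(124.5)) [ 0.7 -1.3  4.8] turn None
(np.float64(465.6), np.float64(-33.7), np.float64(115.4)) [ 0.7 -1.5 13.9] turn None
(np.float64(466.0), np.float64(-33.7), np.float64(106.4)) [ 0.5 -1.2 22.9] turn None
(np.float64(466.9), np.float64(-33.9), np.float64(97.4)) [ 0.  -0.6 31.9] turn None
(np.float64(468.2), np.float64(-34.2), np.float64(88.4)) [-0.7  0.3 40.9] turn None
(np.float64(470.0), np.float64(-34.6), np.float64(79.6)) [-1.8  1.7 49.7] turn None
(np.float64(472.2), np.float64(-35.1), np.float64(70.8)) [-3.1  3.4 58.6] turn None
```

Call:
{"name": "move_arm", "arguments": {"plan": [{"claw": 1, "delta_pos": [1, -1, 7], "turn": 0}, {"claw": 1, "delta_pos": [1, -1, 14], "turn": 0}, {"claw": 1, "delta_pos": [1, -1, 21], "turn": 0}, {"claw": 1, "delta_pos": [0, -1, 28], "turn": 0}, {"claw": 1, "delta_pos": [0, 0, 35], "turn": 0}]}}

```text
t: 6.4
tcp_pos: [0.4684, -0.0339, 0.0953]
tool_rot: [0.007, 0.544, 0.839, 0.005]
force: [-1.7, -1.8, 10.1]
grip_width: -0.0001
```

Run:
```python
from h import *
from station import env
d(*[tuple(np.round(padw(t),1)) for t in np.arange(0.6,.81,.05)])
cv2.imwrite("pics/w7.png",env.grab_frame("wrist")[:,:,::-1])
```

```text
t 6.40 tcp [468.4 -33.9  95.3] yaw 1.991 F [-1.7 -1.8 10.1] w -0.0001 z [ 0.017  0.001 -1.   ] q [-0.07  0.05 -0.43  1.08  0.    1.08]
(np.float64(466.9), np.float64(-33.9), np.float64(97.4)) [ 0.7 -1.4 -2.1] turn None
(np.float64(468.2), np.float64(-34.2), np.float64(88.4)) [-0.1 -0.4  6.9] turn None
(np.float64(470.0), np.float64(-34.6), np.float64(79.6)) [-1.1  0.9 15.8] turn None
(np.float64(472.2), np.float64(-35.1), np.float64(70.8)) [-2.4  2.6 24.6] turn None
(np.float64(474.8), np.float64(-35.6), np.float64(62.2)) [-3.9  4.6 33.2] turn None
```

View pics/w7.png

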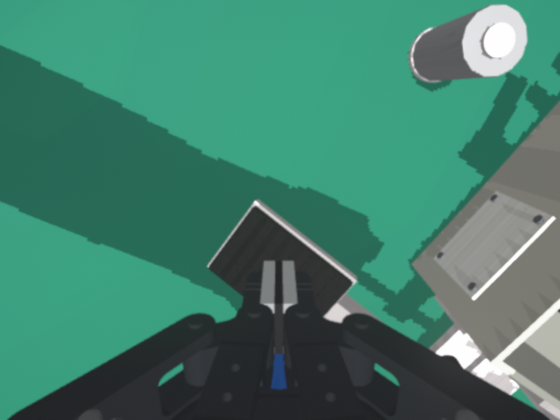

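The fingertips are still well on the pad, a little toward the pivot side. I'll go slowly to the stop and watch the force.

Call:
{"name": "move_arm", "arguments": {"plan": [{"claw": 1, "delta_pos": [0, 0, 6], "turn": 0}, {"claw": 1, "delta_pos": [-1, 1, 12], "turn": 0}, {"claw": 1, "delta_pos": [-1, 1, 17], "turn": 0}, {"claw": 1, "delta_pos": [-2, 2, 21], "turn": 0}]}}

```text
t: 6.78
tcp_pos: [0.4725, -0.035, 0.074]
tool_rot: [0.008, 0.544, 0.839, 0.005]
force: [-0.6, 1.1, 8.8]
grip_width: 0.0
```

Run:
```python
from h import *
d(*[tuple(np.round(padw(t),1)) for t in (.7,.75)])
```

```text
t 6.78 tcp [472.5 -35.   74. ] yaw 1.990 F [-0.6  1.1  8.8] w 0.0000 z [ 0.019  0.    -1.   ] q [-0.08  0.06 -0.46  1.03  0.    1.08]
(np.float64(470.0), np.float64(-34.6), np.float64(79.6)) [ 1.3 -2.  -5.7] turn None
(np.float64(472.2), np.float64(-35.1), np.float64(70.8)) [ 0.  -0.3  3.2] turn None
```

Call:
{"name": "move_arm", "arguments": {"plan": [{"claw": 1, "delta_pos": [0, 0, 2], "turn": 0}, {"claw": 1, "delta_pos": [0, 0, 4], "turn": 0}]}}

```text
t: 6.95
tcp_pos: [0.4732, -0.0349, 0.0722]
tool_rot: [0.009, 0.545, 0.839, 0.006]
force: [-10.7, 1.1, 34.3]
grip_width: 0.0001
```

Call:
{"name": "move_arm", "arguments": {"plan": [{"claw": 1, "delta_pos": [0, 0, 2], "turn": 0}, {"claw": 1, "delta_pos": [0, 0, 2], "turn": 0}]}}

```text
t: 7.12
tcp_pos: [0.4732, -0.0349, 0.0725]
tool_rot: [0.01, 0.545, 0.838, 0.006]
force: [-8.8, 1.2, 23.1]
grip_width: -0.0001
```

Force jumped from 9 to 34 N at z≈72 mm, so the stop is reached; it now holds at 23 N. I'll check with pictures.

Run:
```python
from h import *
from station import env
d()
a=env.grab_frame("scene")[:,:,::-1]; cv2.imwrite("pics/s8.png",a)
b=env.grab_frame("top")[:,:,::-1]; cv2.imwrite("pics/t8.png",b)
cv2.imwrite("pics/w8.png",env.grab_frame("wrist")[:,:,::-1])
# expected lid front corners, tilt .42 (hinge box x204 z110)
c,s=np.cos(-.2105),np.sin(-.2105)
for y in(104,-104):
  for z in (0,6):
    bx=204-208*np.cos(.42)-z*np.sin(-.42)*1; bz=110+208*np.sin(.42)+z*np.cos(.42)
    X=np.array([596.8+c*bx-s*y,69.2+s*bx+c*y,bz])/1e3
    print(y,z,X,proj(env.camera_info('scene'),X))
d()
```

```text
t 7.12 tcp [473.2 -34.9  72.5] yaw 1.989 F [-8.8  1.2 23.1] w -0.0001 z [ 0.023 -0.    -1.   ] q [-0.07  0.06 -0.46  1.02  0.    1.08]
104 0 [0.63229745 0.16796288 0.19481417] [[363.39720081 220.59828734]]
104 6 [0.63469    0.16745168 0.20029271] [[363.58739525 218.72570015]]
-104 0 [ 0.58883608 -0.03544584  0.19481417] [[235.91173485 194.05167108]]
-104 6 [ 0.59122864 -0.03595705  0.20029271] [[235.09881486 192.12190045]]
t 7.27 tcp [473.2 -34.9  72.5] yaw 1.989 F [-9.3 -0.4 23.1] w -0.0003 z [ 0.023  0.    -1.   ] q [-0.07  0.06 -0.46  1.02  0.    1.08]
```

View pics/s8.png

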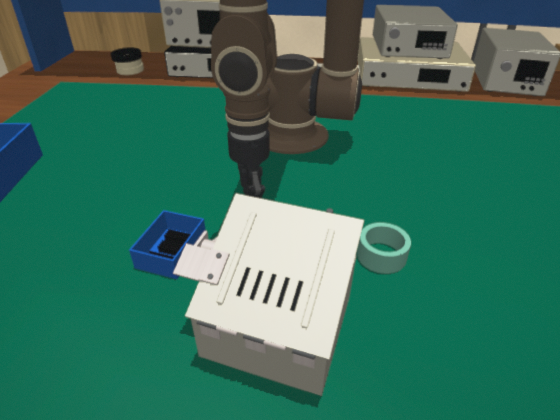

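View pics/w8.png

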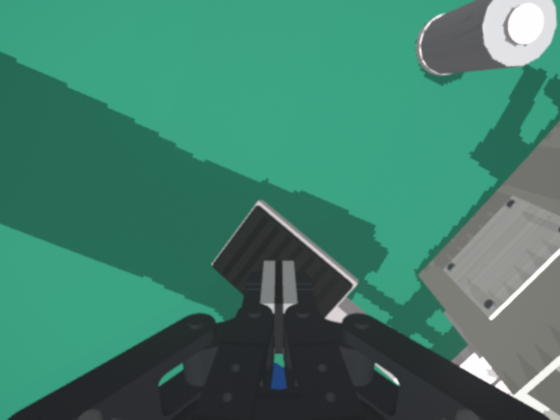

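View pics/t8.png

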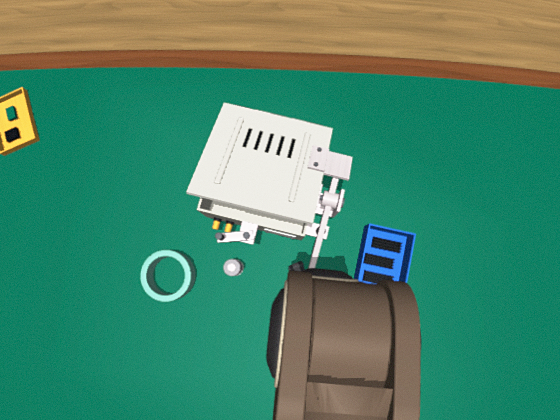

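The scene view puts the raised lid's front corners at about (363,214) and (238,198), against a predicted (364,219) and (235,192) for full tilt. The tape, cell and bin are where they were, and the fingers are firmly on the pad with a steady 23 N. Handing in.

```bash
python3 -c "
from h import *
from station import env
d()
print(env.job_done())"
```

```text
t 7.27 tcp [473.2 -34.9  72.5] yaw 1.989 F [-9.3 -0.4 23.1] w -0.0003 z [ 0.023  0.    -1.   ] q [-0.07  0.06 -0.46  1.02  0.    1.08]
the job is handed in; nothing more can be done
None
```

I pushed the catch counter-clockwise by its peg to about 1.75 rad, clear of the lid. Then I pressed the lever pad slowly down with the shut fingers and handed in at t = 7.3 s, still holding it there.

**Stop reached:** the force on the pad stayed around 7.5–10 N on the way down, then jumped to 34 N at z ≈ 72 mm, where the text puts the stop at 71 mm. I eased off to a steady 23 N hold.

**Last pictures:** the lid is raised on the lever, and the tape, cell and bin are in the same places as at the start.

**Disagreements:** the lid's front corners sit 3–7 px from where full tilt should put them, one higher and one lower. I put that down to calibration and pixel reading. At rest, the pad measured about 195 mm high against 203 mm in the text, so I came down on it gently and it made no difference.

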